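# Zero the peak pointer and prove a nut with a dial torque wrench

## Task

Check that the centre nut on the bearing housing holds its torque. First turn the reset knob on the wrench's dial anticlockwise until the peak pointer is fully back on its zero stop; then pull the wrench handle slowly clockwise until the peak pointer stands in line with the target tab on the bezel, hold it there a moment without overtightening, and ease it off, leaving the peak pointer at the tab. Leave the things lying around alone.

Things in the scene. Friction and masses are not known exactly. Their poses are not given: they have to be found in the camera images.
- housing: Grey bearing housing fixed to the bench, base 110 x 110 mm; a dial torque wrench sits with its socket on the centre nut. Origin: underside of the base, on the vertical nut axis, also the axis of all that turns on the dial. At rest the handle points along the housing's -y. Angles are seen from above.
- wrench (a joint): Turn of the wrench (dial case and handle together) about the nut axis: 0 at rest, grows clockwise from above up to 0.56 rad. The nut is tight; the wrench works against its own spring (about 15 N at the grip for 0.36 rad) and springs back to 0 when let go.
- grip (a point): Middle of the black handle grip, 170 mm out from the nut axis, on the grip's centre line 124 mm above the bench. The grip is a 29 mm round bar 94 mm long (122 to 216 mm from the axis), free on both sides and below.
- knob (a point): Centre of the black winged reset knob, on the nut axis, 150 mm above the bench. Wing 11 mm thick, 143 to 157 mm above the bench; long nose (white line) reaches 34 mm from the axis towards the peak pointer, short tail 24 mm the other way; round boss 26 mm across in the middle. Below it the dial glass, 139 mm above the bench, on a round case 107 mm across.
- peak (a joint): Angle of the peak pointer and its reset knob on the dial: 0 on the zero stop (nose pointing straight away from the handle), grows clockwise, at most 4.75 rad. It is stiff and stays where it is put; the driven needle carries it forward, never back.
- peak_tip (a point): Tip of the peak pointer, the broad arrow under the glass that turns with the winged knob; 42 mm from the axis.
- needle (a joint): Angle of the driven needle (thin, under the peak pointer) on the dial: 0 with the wrench at rest, clockwise 8 times the turn of the wrench.
- needle_tip (a point): Tip of the driven needle, 42 mm from the axis.
- tab (a joint): Angle of the target tab on the dial, clockwise from zero in the same sense as peak; it is set for this check and does not move.
- tab_tip (a point): Point of the target tab, a small dark pointer clipped on the bezel and pointing inwards, 42 mm from the axis. Its y points outwards, its x clockwise along the scale.
- tape_measure: Yellow tape measure, 38 x 81 x 62 mm, a bystander; origin under its centre.
- spanner: Steel spanner 223 mm long, a bystander; origin under its centre.
- vee_block: Grey steel vee block, 45 x 44 x 35 mm, a bystander; origin under its centre.
- tin_of_pins: Round tin, 70 mm across, 44 mm high, a bystander; origin under its centre.

How it is judged:
By the outcome, as a careful person would: the job done as asked, in the order asked, and still so for the second after the job is handed in, with the robot touching nothing.
It also fails if it takes over 58 s, if anything falls off the work surface, if the arm or the gripper's body presses on something with over 40 N, if the wrist force passes 120 N, or if a joint passes its speed limit or range.

## Robot

A 7-joint arm with a two-finger parallel gripper is mounted at the origin on a cart in front of the work surface, level with it; the furniture and walls round the work are solid. World frame = base frame: x ahead of the robot, y to its left, z up, the work surface at z = 0. Lengths are in m, angles in rad, forces in N, time in s.
With the tool pointing down it reaches from about 0.35 to 0.9 m from the base axis. Payload 8.1 kg.
Tool frame: the origin (TCP) lies on the centre line of the jaws, within the pads' length; the fingertips stand 11 mm ahead of it and the grasp point (between the pads) lies 8 mm behind it (arm.nose_length is the distance from the TCP to the fingertips, in m); z points along the fingers, y is the line along which they close (so a half turn about z gives the same grasp; the last joint's range is limited). The gripper opens to 92 mm and grips with 3 to 60 N. Pads are 19 mm wide; open, the fingers measure 130 mm over their backs; the gripper's body (75 mm by 190 mm) begins 47 mm behind the grasp point.
Start: joints at [1.001, 0.434, 0.025, 1.573, -0.012, 1.134, -0.075], TCP at [0.281, -0.558, 0.238] pointing down, gripper open.
Joint ranges: [-2.62, 2.62], [-0.44, 2.09], [-1.27, 1.32], [0.08, 2.57], [-1.32, 4.46], [0.12, 2], [-2.74, 2.74]. Speed limits (rad/s): [2.22, 2.22, 3.01, 3.01, 3.14, 3.14, 3.14].

## Interface

Orientations are given as a rotation vector (axis times angle).
In Python, from cell import arm gives the robot as it stands.
- The arm moves only by the tool jog_arm, never from a script. Its argument "moves" is a list of rows, each a list of 4 numbers: the shift along the tool's x, y, z in m, then the turn about the tool's z in rad. In form: [[tx, ty, tz, spin], ...]. A call has 1 to 20 rows; each row is the pose to reach, as a shift and turn from the pose commanded when the call began, along the tool's axes at that moment; what a row does not reach only later rows make up. A row lasts 1/8 s, in which the tool goes at most 62.5 mm and 10.7 degrees, less where a joint would pass 70% of its speed; a pose out of reach is approached as far as the arm can. A call with a gripper value outside its range is refused whole. "hand" is the finger opening in m, from 0 to 0.0918, set as the call begins (left out, the last holds). The fingers move at their own pace and stop on an object; "newtons" is the grip in N (left out, the last holds). Time passes only in rows, so rows that repeat a pose let the fingers close. It gives the time, the measured TCP pose, the force, the opening and the grip force at its end, in the units of the state.
- arm.observe(): the state, without advancing time (a new reading comes with each control period).
- arm.get_image(name): name is "scene" or "top"; returns a dict with "color" (420x560x3 uint8, red, green, blue), "z_map" (420x560 float32, m along the optical axis (not along the pixel's ray), 0 where there is no reading), "fx", "fy", "cx", "cy" (pixels), "rvec" (rotation vector, rad) and "tvec" (3), from world to camera coordinates, as OpenCV has them. Camera axes: x right, y down, z forward; pixel columns grow to the right and rows downward; lengths in m; the calibration is good to about 2 mm. A picture is of the moment at which its call begins.
- arm.sign_off(): hands the job in; it is judged then, once.
The state is a dict: "clock": time; "joints": joint angles; "dq": joint speeds; "joint_efforts": joint torques, N m; "position": TCP position; "ee_rot": TCP orientation; "force": force on the tool from outside, world axes, zero at the start; "ft_torque": the same for the moment, N m; "width": opening from 0.0 (shut) to 1.0 (fully open); "gripper_force": force on a finger pad.
Only numpy, scipy, OpenCV 4.12 (cv2) and the standard library are available. Lean on these libraries where they do the work, as an engineer would, in place of code of your own. Each camera call takes 0.05 s, during which the arm holds its last target. There are 200 camera calls.

## Working session

There is one attempt and no reset: what is moved stays moved. The work goes in short steps, Python scripts to look and compute and a tool call to move; the robot and the scene stay as the last step left them, time stands still between calls to the robot, and variables do not carry over. Pictures are saved under pics/ and viewed, at most 10 in all, crops included, and the job is handed in when it is done.

Besides the shell and the picture viewer there is one more tool, called after "Emit:" in YAML: its name, and indented under it one key for each argument. jog_arm: Moves the arm, as the interface text tells. Its arguments: {"type":"object","properties":{"moves":{"type":"array"},"hand":{"type":"number"},"newtons":{"type":"number"}},"required":["moves"]}

```bash
mkdir -p pics; cat > h.py <<'E'
import numpy as np, cv2, pickle
from cell import arm
def snap(n,tag):
    im=arm.get_image(n); pickle.dump(im,open(f'pics/{tag}.pkl','wb'))
    cv2.imwrite(f'pics/{tag}.png',im['color'][...,::-1]); return im
def cam(im):
    R,_=cv2.Rodrigues(np.array(im['rvec'],float)); return R,np.array(im['tvec'],float).ravel()
def onplane(im,u,v,z):
    R,t=cam(im); d=R.T@np.array([(u-im['cx'])/im['fx'],(v-im['cy'])/im['fy'],1]); c=-R.T@t
    return c+d*(z-c[2])/d[2]
def proj(im,p):
    R,t=cam(im); q=R@np.array(p)+t; return im['fx']*q[0]/q[2]+im['cx'],im['fy']*q[1]/q[2]+im['cy']
E
python3 - <<'E'
from h import *
for n in('top','scene'):
    im=snap(n,n+'1'); R,t=cam(im); print(n,-R.T@t,R[2],im['fx'])
a=cv2.imread('pics/top1.png');b=cv2.imread('pics/scene1.png')
cv2.imwrite('pics/t1.png',cv2.resize(a,(800,600),interpolation=cv2.INTER_CUBIC))
cv2.imwrite('pics/s1.png',cv2.resize(b,(800,600),interpolation=cv2.INTER_CUBIC))
s=arm.observe(); print(s)
E
```

```text
top [0.41441288 0.23673347 0.96504699] [ 0.20183265 -0.0244714  -0.97911426] 429.2982043110496
scene [ 0.36973505 -0.2719122   0.78170808] [ 0.2539986   0.5676981  -0.78307316] 494.720735143833
{'clock': 0.1, 'joints': array([ 1.00141002,  0.43513625,  0.02499255,  1.57400409, -0.01159051,
        1.13400546, -0.07511811]), 'dq': array([ 0.00109434, -0.00063759,  0.00176646, -0.00346718, -0.00049356,
       -0.00051842,  0.00142841]), 'joint_efforts': array([ 2.15103209e-03, -6.69128609e+01,  9.87664908e-01, -3.15153050e+01,
       -6.05442747e-02,  3.73349246e-02,  3.46189347e-05]), 'position': array([ 0.28100304, -0.55776993,  0.23703504]), 'ee_rot': array([-3.05515839e+00, -7.26126263e-01,  7.29310756e-04]), 'force': array([-0.28812248,  0.79572323,  0.27115176]), 'ft_torque': array([-0.00261654, -0.03575387, -0.00449526]), 'gripper_force': 0.0, 'width': 0.9971240362883429}
```

View pics/t1.png

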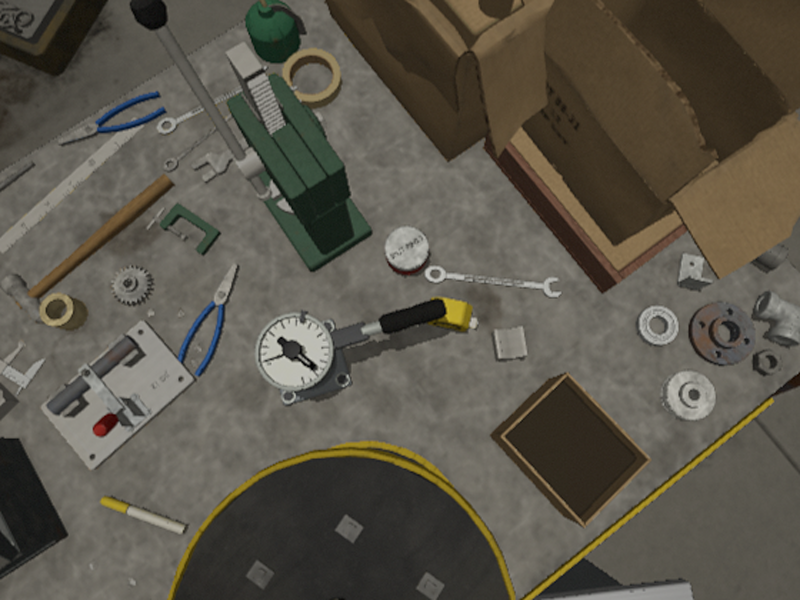

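View pics/s1.png

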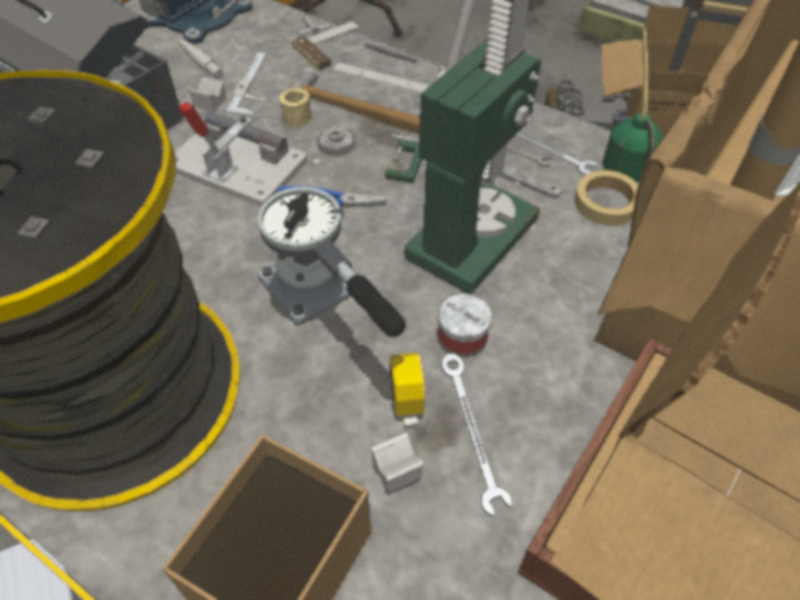

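The top view shows the dial at about (295,351) of 800x600, with the handle running to (445,308). The knob nose points lower right and a drum stands close to the housing. Next I'll zoom in on the dial.

```bash
python3 - <<'E'
from h import *
im=pickle.load(open('pics/top1.pkl','rb')); s=pickle.load(open('pics/scene1.pkl','rb'))
c=im['color'][...,::-1]
cr=c[210:285,165:265]; cv2.imwrite('pics/tc.png',cv2.resize(cr,(800,600),interpolation=cv2.INTER_CUBIC))
cr=s['color'][...,::-1][120:195,165:265]; cv2.imwrite('pics/sc.png',cv2.resize(cr,(800,600),interpolation=cv2.INTER_CUBIC))
for nm,(u,v),z in [('dial',(295,351),.139),('knob',(291,349),.157),('gripend',(445,308),.124),('gripstart',(383,322),.124)]:
    print(nm,onplane(im,u*.7,v*.7,z))
R,t=cam(im);C=-R.T@t
def pts(im,u,v):
    z=im['z_map'][int(v),int(u)];R,t=cam(im);return R.T@(np.array([(u-im['cx'])/im['fx']*z,(v-im['cy'])/im['fy']*z,z])-t)
for nm,(u,v) in dict(drumN=(370,450),drumW=(185,590),drumC=(340,590),drumE=(500,560),press=(335,185),presstop=(300,150),leverball=(150,12),tape=(455,310),tin=(407,248),clamp=(120,390),clampred=(105,425),boxcorner=(570,380)).items(): print(nm,pts(im,u*.7,v*.7).round(3))
print('base px',proj(im,[0,0,0]),proj(im,[.28,-.55,.24]))
E
```

```text
dial [0.53290811 0.37093828 0.139     ]
knob [0.53355729 0.37308077 0.157     ]
gripend [0.57246336 0.16062219 0.124     ]
gripstart [0.56215595 0.24879127 0.124     ]
drumN [0.398 0.271 0.358]
drumW [0.293 0.45  0.363]
drumC [0.277 0.31  0.362]
drumE [0.288 0.161 0.367]
press [0.709 0.287 0.271]
presstop [0.745 0.322 0.298]
leverball [0.814 0.428 0.466]
tape [0.579 0.141 0.063]
tin [0.689 0.201 0.044]
clamp [0.52  0.662 0.015]
clampred [0.461 0.616 0.163]
boxcorner [ 0.455 -0.001  0.109]
base px (np.float64(421.0742735186211), np.float64(495.43153170856453)) (np.float64(769.4111206825995), np.float64(329.9431098691332))
```

View pics/tc.png

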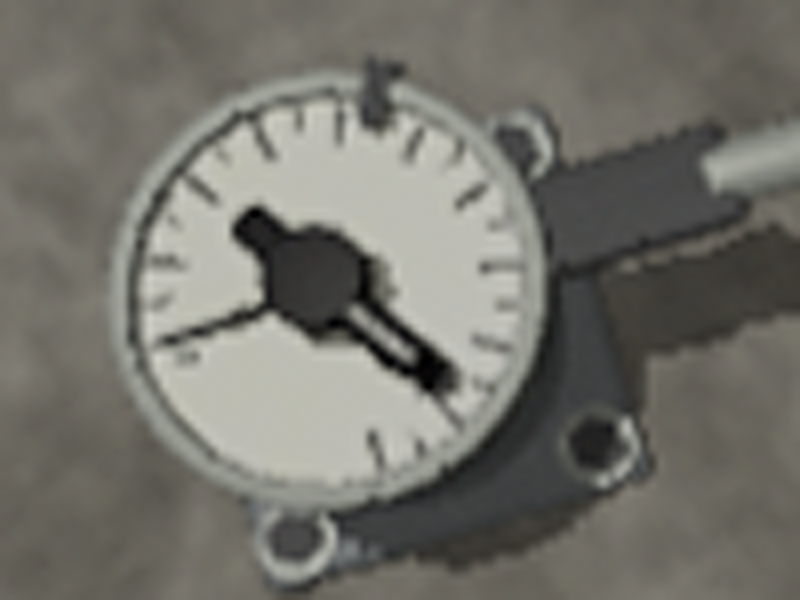

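View pics/sc.png

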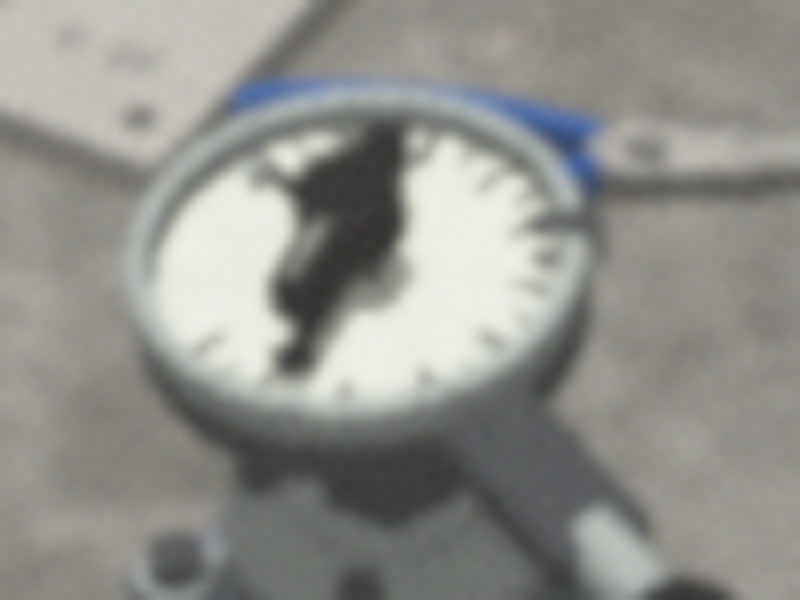

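```bash
python3 - <<'E'
from h import *
im=pickle.load(open('pics/top1.pkl','rb'))
P=lambda u,v,z: onplane(im,165+u/8-.5+1/16,210+v/8-.5+1/16,z)
c=P(330,290,.141); k=P(314,278,.157); n=P(445,380,.155); tail=P(250,222,.155)
nd=P(158,343,.136); tb=P(372,128,.139)
g1=onplane(im,445*.7,308*.7,.124); g0=onplane(im,383*.7,322*.7,.124)
print('c',c,'k',k,'nose',n,'tail',tail,'len',np.hypot(*(n-k)[:2]),np.hypot(*(tail-k)[:2]),np.hypot(*(nd-k)[:2]),np.hypot(*(tb-k)[:2]))
ang=lambda d:np.arctan2(d[1],d[0])
z=ang(nd-k); h=ang((g0+g1)/2-k)
print('zero by needle',z,'by handle',h+np.pi,'peak',(z-ang(n-k))%6.283,(z-ang(k-tail))%6.283,'tab',(z-ang(tb-k))%6.283, 'noseworld',ang(n-k))
# clearance
R,t=cam(im); v,u=np.mgrid[:420,:560]; Z=im['z_map']
X=np.stack([(u-im['cx'])/im['fx']*Z,(v-im['cy'])/im['fy']*Z,Z],-1)-t
W=X@R; m=(Z>0)&(W[...,2]>.17)
kk=k[:2]
for nm,c0 in (('knob',kk),('grip',kk+.17*np.array([np.cos(h),np.sin(h)]))):
    d=np.hypot(W[...,0]-c0[0],W[...,1]-c0[1]); d[~m]=9
    for q in range(8):
        a=np.arctan2(W[...,1]-c0[1],W[...,0]-c0[0]); s=(np.floor((a+np.pi)/(np.pi/4))==q)
        i=np.unravel_index(np.argmin(np.where(s,d,9)),d.shape); print(nm,c0.round(3),q,d[i].round(3),W[i].round(3))
o=arm.observe(); Rt=cv2.Rodrigues(o['ee_rot'])[0]; print(Rt.round(3)); 
for tgt in ([k[0],k[1],.35],): print(Rt.T@(np.array(tgt)-o['position']))
E
```

```text
c [0.53254826 0.37194584 0.141     ] k [0.53351039 0.37287108 0.157     ] nose [0.5063354  0.34428247 0.155     ] tail [0.54882157 0.38736493 0.155     ] len 0.039443491639017336 0.02108325862033228 0.04297894000125114 0.04020209441023052
zero by needle 1.7711169411682766 by handle 1.7691431148791588 peak 4.101966712505654 4.154727021066933 tab 2.117940481989601 noseworld -2.330849771337377
knob [0.534 0.373] 0 0.136 [0.4   0.343 0.35 ]
knob [0.534 0.373] 1 9.0 [ 1.778  1.286 -0.631]
knob [0.534 0.373] 2 0.39 [0.782 0.073 0.174]
knob [0.534 0.373] 3 0.155 [0.684 0.337 0.286]
knob [0.534 0.373] 4 0.192 [0.725 0.383 0.211]
knob [0.534 0.373] 5 9.0 [ 1.778  1.286 -0.631]
knob [0.534 0.373] 6 0.254 [0.46  0.616 0.171]
knob [0.534 0.373] 7 0.142 [0.392 0.374 0.354]
grip [0.567 0.206] 0 0.203 [0.364 0.205 0.354]
grip [0.567 0.206] 1 0.357 [ 0.566 -0.15   0.25 ]
grip [0.567 0.206] 2 0.306 [ 0.706 -0.066  0.193]
grip [0.567 0.206] 3 0.253 [0.781 0.071 0.172]
grip [0.567 0.206] 4 0.163 [0.709 0.286 0.255]
grip [0.567 0.206] 5 0.171 [0.688 0.328 0.259]
grip [0.567 0.206] 6 0.264 [0.38  0.393 0.367]
grip [0.567 0.206] 7 0.179 [0.395 0.257 0.35 ]
[[ 0.893  0.45  -0.001]
 [ 0.45  -0.893  0.001]
 [-0.    -0.001 -1.   ]]
[ 0.64421128 -0.71766965 -0.11205278]
```

The dial axis is at about (0.533, 0.372), with the peak at about 4.1, the tab at about 2.12 and zero at 101.5° world. I'll go over the knob at a safe height.

Emit:
jog_arm:
  moves:
    - [0, 0, -0.06, 0]
    - [0, 0, -0.11, 0]
    - [0.16, -0.18, -0.11, -0.23]
    - [0.16, -0.18, -0.11, -0.23]
    - [0.16, -0.18, -0.11, -0.23]
    - [0.16, -0.18, -0.11, -0.23]
    - [0.32, -0.36, -0.11, -0.46]
    - [0.32, -0.36, -0.11, -0.46]
    - [0.32, -0.36, -0.11, -0.46]
    - [0.32, -0.36, -0.11, -0.46]
    - [0.32, -0.36, -0.11, -0.46]
  hand: 0.04
  newtons: 20

```text
clock: 1.48
position: [0.4055, -0.0886, 0.3478]
ee_rot: [-2.805, -1.414, -0.001]
force: [-1.0, -1.1, 0.5]
width: 0.437
gripper_force: 0.0
```

```bash
python3 -c "
from h import *
o=arm.observe();print(o['joints'].round(3),o['position'],o['width'],o['clock'],o['force'].round(1));R=cv2.Rodrigues(o['ee_rot'])[0];print(np.degrees(np.arctan2(R[1,1],R[0,1])))"
```

```text
[ 0.484  0.031 -0.403  1.832  0.012  1.281 -0.559] [ 0.40554855 -0.08861941  0.34778892] 0.4372991978830685 1.475 [-1.  -1.1  0.5]
-36.479556199293015
```

Emit:
jog_arm:
  moves:
    - [0.22, -0.087, 0, -0.23]
    - [0.22, -0.087, 0, -0.23]
    - [0.22, -0.087, 0, -0.23]
    - [0.22, -0.087, 0, -0.23]
    - [0.445, -0.175, 0, -0.47]
    - [0.445, -0.175, 0, -0.47]
    - [0.445, -0.175, 0, -0.47]
    - [0.445, -0.175, 0, -0.47]
    - [0.445, -0.175, 0, -0.47]
    - [0.445, -0.175, 0, -0.47]

```text
clock: 2.72
position: [0.5329, 0.367, 0.3469]
ee_rot: [2.406, 2.018, -0.003]
force: [0.7, -0.4, -0.4]
width: 0.433
gripper_force: 0.0
```

```bash
cat >> h.py <<'E'
def st():
    o=arm.observe();R=cv2.Rodrigues(o['ee_rot'])[0]
    print('t',o['clock'],'j',o['joints'].round(2),'p',o['position'].round(4),'w',round(o['width']*.0918,4),'F',o['force'].round(1),'M',o['ft_torque'].round(2),'gf',o['gripper_force'])
    print('yang',np.degrees(np.arctan2(R[1,1],R[0,1])),'xang',np.degrees(np.arctan2(R[1,0],R[0,0])),'tilt',R[2].round(3)); return o,R
def d(R,o,x,y,z): return R.T@(np.array([x,y,z])-o['position'])
E
python3 -c "
from h import *
o,R=st();print(d(R,o,.533,.3725,.157))"
```

```text
t 2.725 j [-0.27  0.5  -0.68  1.29  0.31  1.45 -1.11] p [0.5329 0.367  0.3469] w 0.0397 F [ 0.7 -0.4 -0.4] M [-0.02 -0.07  0.01] gf 0.0
yang -10.01924017733574 xang 79.98079928449673 tilt [-0.002 -0.    -1.   ]
[ 0.00574363 -0.00081013  0.18985644]
```

Emit:
jog_arm:
  moves:
    - [0, 0, 0, 0]
    - [0, 0, 0.05, 0]
    - [0, 0, 0.1, 0]
    - [0, 0, 0.14, 0]
    - [0, 0, 0.14, 0]
    - [0, 0, 0.14, 0]

```text
clock: 3.48
position: [0.5332, 0.3682, 0.2099]
ee_rot: [2.407, 2.018, 0.004]
force: [-0.2, 0.4, 0.3]
width: 0.43
gripper_force: 0.0
```

```bash
python3 -c "
from h import *
o,R=st();print(d(R,o,.533,.3725,.157))
im=snap('top','top2');a=cv2.imread('pics/top2.png')[190:310,130:290];b=cv2.imread('pics/scene1.png')
s=snap('scene','scene2')
b=cv2.imread('pics/scene2.png')[60:210,115:315]
cv2.imwrite('pics/v2.png',np.hstack([cv2.resize(a,(400,300),interpolation=2),cv2.resize(b,(400,300),interpolation=2)]))"
```

```text
t 3.475 j [-0.27  0.58 -0.66  1.51  0.37  1.18 -1.17] p [0.5332 0.3682 0.2099] w 0.0394 F [-0.2  0.4  0.3] M [-0.01 -0.15 -0.01] gf 0.0
yang -10.035788535844125 xang 79.96438993441888 tilt [ 0.002  0.002 -1.   ]
[ 0.00407814 -0.00105537  0.0529258 ]
```

View pics/v2.png

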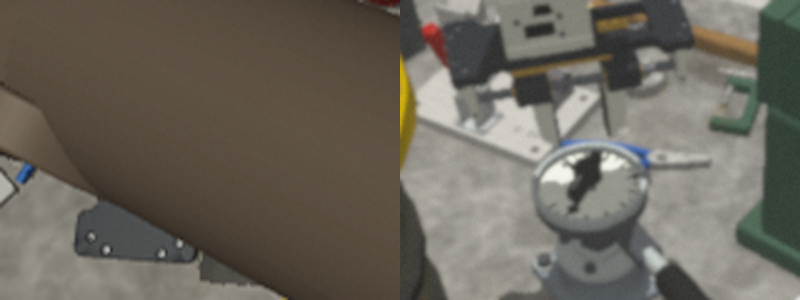

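Top camera is covered by the arm. The scene view shows the fingers above the dial. Joint 7 has more room if I flip the hand half a turn first.

Emit:
jog_arm:
  moves:
    - [0.004, -0.001, 0, 3.14]
    - [0.004, -0.001, 0, 3.14]
    - [0.004, -0.001, 0, 3.14]
    - [0.004, -0.001, 0, 3.14]
    - [0.004, -0.001, 0, 3.14]
    - [0.004, -0.001, 0, 3.14]
    - [0.004, -0.001, 0, 3.14]
    - [0.004, -0.001, 0, 3.14]
    - [0.004, -0.001, 0, 3.14]
    - [0.004, -0.001, 0, 3.14]
    - [0.004, -0.001, 0, 3.14]
    - [0.004, -0.001, 0, 3.14]
    - [0.004, -0.001, 0, 3.14]
    - [0.004, -0.001, 0, 3.14]
    - [0.004, -0.001, 0, 3.14]
    - [0.004, -0.001, 0, 3.14]
    - [0.004, -0.001, 0, 3.14]
    - [0.004, -0.001, 0, 3.14]
    - [0.004, -0.001, 0, 3.14]
    - [0.004, -0.001, 0, 3.14]

```text
clock: 6.08
position: [0.5383, 0.274, 0.1054]
ee_rot: [-2.074, 2.226, 0.09]
force: [8.0, 3.3, 4.8]
width: 0.438
gripper_force: 4.0
```

```bash
python3 -c "
from h import *
o,R=st();print(d(R,o,.533,.3725,.157))"
```

```text
t 6.075 j [-1.27  0.91  1.32  1.9  -1.1   1.19 -2.74] p [0.5383 0.274  0.1054] w 0.0402 F [8.  3.3 4.8] M [ 0.7  -1.75 -0.14] gf 4.046594914980233
yang 175.87262740917475 xang -93.97627946690321 tilt [-0.112 -0.023 -0.993]
[-0.10301306  0.01114866 -0.04059527]
```

```bash
python3 -c "
from h import *
s=snap('scene','scene3')
cv2.imwrite('pics/v3.png',cv2.resize(cv2.imread('pics/scene3.png')[40:280,80:400],(800,600),interpolation=2))"
```

```text
(no output)
```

View pics/v3.png

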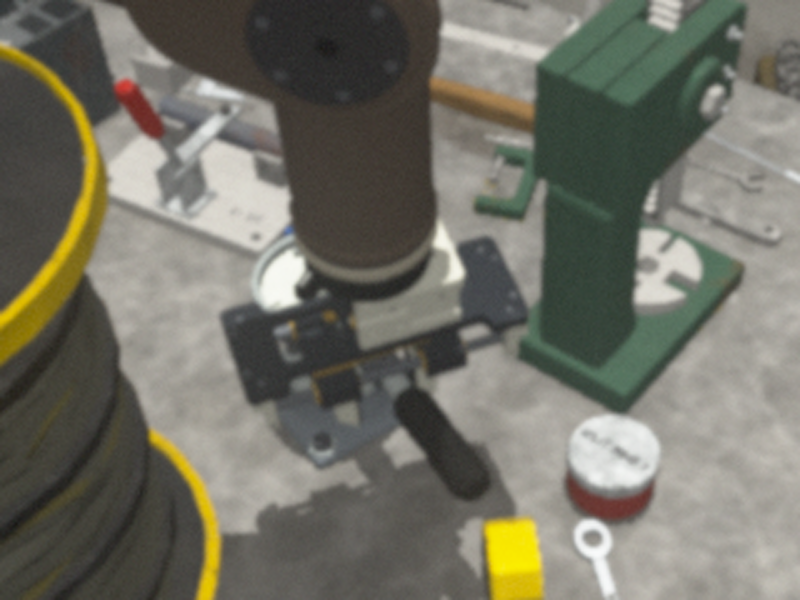

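The hand hit joint 7's stop and sank down around the wrench shaft, so I'll lift it carefully.

Emit:
jog_arm:
  moves:
    - [0, 0, -0.03, 0]

```text
clock: 6.25
position: [0.5358, 0.2639, 0.1246]
ee_rot: [-2.087, 2.21, 0.103]
force: [2.8, -0.5, -0.8]
width: 0.438
gripper_force: 1.2
```

```bash
python3 -c "
from h import *
o,R=st()"
```

```text
t 6.25 j [-1.26  0.86  1.31  1.9  -1.05  1.19 -2.74] p [0.5358 0.2639 0.1246] w 0.0402 F [ 2.8 -0.5 -0.8] M [ 0.06 -0.5  -0.02] gf 1.2361574509820594
yang 176.66870975657773 xang -93.19468036626311 tilt [-0.119 -0.02  -0.993]
```

Emit:
jog_arm:
  moves:
    - [0, 0, -0.03, 0]
    - [0, 0, -0.06, 0]
    - [0, 0, -0.09, 0.1]
    - [0, 0, -0.12, 0.25]
    - [0, 0, -0.12, 0.4]
    - [0, 0, -0.12, 0.4]

```text
clock: 7.0
position: [0.5305, 0.162, 0.1236]
ee_rot: [-1.664, 2.443, 0.215]
force: [-0.3, -0.7, 0.6]
width: 0.433
gripper_force: 0.0
```

```bash
python3 -c "
from h import *
o,R=st();print(d(R,o,.533,.3725,.3))"
```

```text
t 7.0 j [-1.08  0.78  1.32  2.04 -1.12  1.17 -2.74] p [0.5305 0.162  0.1236] w 0.0397 F [-0.3 -0.7  0.6] M [-0.06  0.08  0.02] gf 0.0
yang 158.62599174964387 xang -111.63601077558012 tilt [-0.227  0.02  -0.974]
[-0.23148997  0.07789422 -0.12566149]
```

Emit:
jog_arm:
  moves:
    - [0, 0, -0.05, 0.15]
    - [0, 0, -0.08, 0.3]
    - [0, 0, -0.08, 0.5]

```text
clock: 7.38
position: [0.5067, 0.0872, 0.1075]
ee_rot: [-1.182, 2.616, 0.328]
force: [-0.8, -0.5, -0.5]
width: 0.434
gripper_force: 0.0
```

```bash
python3 -c "
from h import *
o,R=st();print(d(R,o,.533,.3725,.3))"
```

```text
t 7.375 j [-0.91  0.76  1.32  2.2  -1.25  1.17 -2.74] p [0.5067 0.0872 0.1075] w 0.0399 F [-0.8 -0.5 -0.5] M [-0.16  0.06 -0.04] gf 0.0
yang 139.57940295987524 xang -132.34722382882669 tilt [-0.318  0.1   -0.943]
[-0.27791236  0.18332614 -0.09108842]
```

I had joint 7's sign backwards: anticlockwise spin unwinds it. I'll reverse the moves.

Emit:
jog_arm:
  moves:
    - [0, 0, -0.03, -0.15]
    - [0, 0, -0.06, -0.3]
    - [0, 0, -0.08, -0.45]
    - [0, 0, -0.1, -0.6]

```text
clock: 7.88
position: [0.493, 0.0579, 0.2025]
ee_rot: [-1.884, 2.109, 0.201]
force: [0.0, 0.5, -0.0]
width: 0.434
gripper_force: 0.0
```

```bash
python3 -c "
from h import *
o,R=st();print(d(R,o,.533,.3725,.3))"
```

```text
t 7.875 j [-0.96  0.45  1.32  2.12 -0.9   1.09 -2.41] p [0.493  0.0579 0.2025] w 0.0398 F [ 0.   0.5 -0. ] M [-0.22  0.17  0.05] gf 0.0
yang 172.65598793755458 xang -95.46433172648145 tilt [-0.316 -0.098 -0.944]
[-0.33151501 -0.00896456  0.0087316 ]
```

Emit:
jog_arm:
  moves:
    - [0, 0, -0.05, -0.15]
    - [0, 0, -0.08, -0.3]
    - [0, 0, -0.08, -0.45]
    - [0, 0, -0.08, -0.6]
    - [0, 0, -0.08, -0.75]
    - [0, 0, -0.08, -0.75]

```text
clock: 8.62
position: [0.4823, 0.0337, 0.2774]
ee_rot: [-2.501, 1.27, 0.027]
force: [0.7, -0.7, -0.5]
width: 0.431
gripper_force: 0.0
```

```bash
python3 -c "
from h import *
o,R=st();print(d(R,o,.533,.3725,.3), R.round(3))"
```

```text
t 8.625 j [-0.96  0.17  1.19  2.02 -0.56  1.06 -2.01] p [0.4823 0.0337 0.2774] w 0.0395 F [ 0.7 -0.7 -0.5] M [-0.26  0.17 -0.02] gf 0.0
yang -145.30974958711454 xang -52.420572320365494 tilt [-0.167 -0.286 -0.944]
[-0.23802458 -0.2312435   0.08808695] [[ 0.601 -0.788  0.133]
 [-0.781 -0.545  0.303]
 [-0.167 -0.286 -0.944]]
```

The tilt (about 19°, tips leaning to azimuth 66°) has stayed in the commanded pose. I'll use it: with the closing line along the lean, only the low finger reaches the knob. That finger can work as a peg, pushed round the dial by translation alone.

```bash
cat >> h.py <<'E'
A=np.array([.533,.3725])
def support(R,n): # half extent of peg along horizontal n
    return 9.5e-3*(abs(R[:2,0]@n)+abs(R[:2,1]@n))
def pegxy(R,th,inner=.0155,extra=0):
    e=np.array([np.cos(th),np.sin(th)]); n=np.array([-e[1],e[0]])
    return A+e*(inner+support(R,e))-n*(.0055+support(R,n)+extra)
def tcp_for(R,xy,w,low):
    z=R[:,2]; edge=.0095*np.hypot(0,1)*abs(R[2,1])+.0095*abs(R[2,0])
    tz=low+edge; tc=np.array([*xy,.150]); tc=tc+z*(.150-tz)/(-z[2])
    return tc-R@np.array([0,w/2+.0095,.011])
E
python3 -c "
from h import *
o,R=st();
s=-.54; Rn=R@cv2.Rodrigues(np.array([0,0,s]))[0]; print(Rn.round(3))
t=tcp_for(Rn,pegxy(Rn,np.radians(-155)),.07,.2225); print(t, (R.T@(t-o['position'])).round(3))"
```

```text
t 8.625 j [-0.96  0.17  1.19  2.02 -0.56  1.06 -2.01] p [0.4823 0.0337 0.2774] w 0.0395 F [ 0.7 -0.7 -0.5] M [-0.26  0.17 -0.02] gf 0.0
yang -145.30974958711454 xang -52.420572320365494 tilt [-0.167 -0.286 -0.944]
[[ 0.921 -0.367  0.133]
 [-0.39  -0.87   0.303]
 [ 0.004 -0.331 -0.944]]
[0.50352483 0.38832213 0.25079029] [-0.26  -0.203  0.135]
```

Emit:
jog_arm:
  moves:
    - [-0.09, -0.07, 0.02, -0.18]
    - [-0.09, -0.07, 0.02, -0.27]
    - [-0.18, -0.14, 0.06, -0.4]
    - [-0.18, -0.14, 0.06, -0.54]
    - [-0.26, -0.203, 0.1, -0.54]
    - [-0.26, -0.203, 0.1, -0.54]
    - [-0.26, -0.203, 0.1, -0.54]
    - [-0.26, -0.203, 0.135, -0.54]
    - [-0.26, -0.203, 0.135, -0.54]
    - [-0.26, -0.203, 0.135, -0.54]
  hand: 0.07

```text
clock: 9.88
position: [0.5038, 0.3872, 0.2502]
ee_rot: [-2.756, 0.563, -0.1]
force: [0.2, 0.7, 0.7]
width: 0.766
gripper_force: 0.0
```

```bash
python3 -c "
from h import *
o,R=st();print(R.round(3))
t=tcp_for(R,pegxy(R,np.radians(-155)),.07,.2225); print(t, (R.T@(t-o['position'])).round(3))
s=snap('scene','scene4')
cv2.imwrite('pics/v4.png',cv2.resize(cv2.imread('pics/scene4.png')[40:280,80:400],(800,600),interpolation=2))"
```

```text
t 9.875 j [-1.31  0.38  0.91  1.85 -0.68  0.88 -2.06] p [0.5038 0.3872 0.2502] w 0.0704 F [0.2 0.7 0.7] M [-0.29  0.22  0.01] gf 0.0
yang -113.04387355977929 xang -23.106615483789966 tilt [ 0.003 -0.329 -0.944]
[[ 0.92  -0.37   0.132]
 [-0.392 -0.869  0.301]
 [ 0.003 -0.329 -0.944]]
[0.50376057 0.38852251 0.25066517] [-0.001 -0.001 -0.   ]
```

View pics/v4.png

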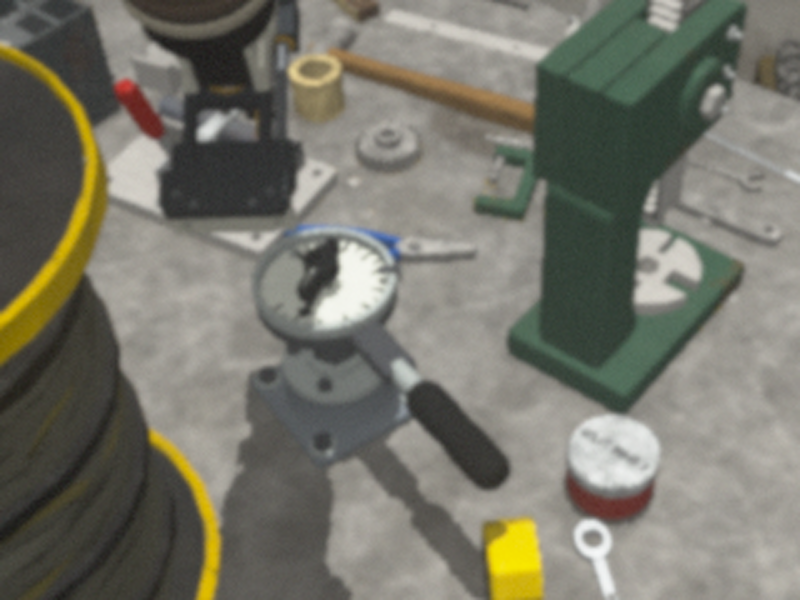

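```bash
python3 -c "
from h import *
o,R=st();im=pickle.load(open('pics/scene4.pkl','rb'))
p=o['position'];tip=p+R@np.array([0,.0445,.011]);u,v=proj(im,tip);print('tip',tip,(u-80)*2.5,(v-40)*2.5)
print('down',(R.T@np.array([0,0,-.08])).round(3))
base=tcp_for(R,pegxy(R,np.radians(-155)),.07,.1425)
q=lambda th:(R.T@(tcp_for(R,pegxy(R,np.radians(th)),.07,.1425)-p)).round(4)
for th in range(-155,116,6): print(th,q(th).tolist())"
```

```text
t 9.925 j [-1.31  0.38  0.91  1.85 -0.68  0.88 -2.06] p [0.504  0.3874 0.2505] w 0.0698 F [-0.7 -0.8  0.7] M [-0.32  0.14  0.01] gf 0.0
yang -113.01975507444388 xang -23.08844169422256 tilt [ 0.003 -0.329 -0.944]
tip [0.48899408 0.35203066 0.22547763] 258.5543678317785 221.6706193793629
down [-0.     0.026  0.076]
-155 [-0.0007, -0.0009, 0.0848]
-149 [0.0006, 0.0022, 0.0838]
-143 [0.0024, 0.0051, 0.0828]
-137 [0.0047, 0.0077, 0.0818]
-131 [0.0074, 0.01, 0.0811]
-125 [0.0105, 0.0118, 0.0805]
-119 [0.0138, 0.0131, 0.08]
-113 [0.0172, 0.0139, 0.0797]
-107 [0.0191, 0.0163, 0.0789]
-101 [0.0214, 0.0184, 0.0782]
-95 [0.0241, 0.0201, 0.0776]
-89 [0.0272, 0.0214, 0.0771]
-83 [0.0305, 0.0223, 0.0769]
-77 [0.034, 0.0227, 0.0767]
-71 [0.0375, 0.0226, 0.0768]
-65 [0.0411, 0.0219, 0.0771]
-59 [0.0445, 0.0206, 0.0775]
-53 [0.0477, 0.0189, 0.0781]
-47 [0.0505, 0.0166, 0.0789]
-41 [0.053, 0.014, 0.0798]
-35 [0.0549, 0.011, 0.0809]
-29 [0.0564, 0.0078, 0.082]
-23 [0.0572, 0.0045, 0.0832]
-17 [0.0596, 0.0027, 0.0838]
-11 [0.0617, 0.0006, 0.0845]
-5 [0.0634, -0.0019, 0.0854]
1 [0.0648, -0.0047, 0.0864]
7 [0.0656, -0.0078, 0.0875]
13 [0.066, -0.011, 0.0886]
19 [0.0658, -0.0142, 0.0897]
25 [0.0651, -0.0175, 0.0909]
31 [0.0638, -0.0206, 0.0919]
37 [0.062, -0.0235, 0.093]
43 [0.0597, -0.0261, 0.0939]
49 [0.057, -0.0283, 0.0946]
55 [0.0539, -0.0301, 0.0952]
61 [0.0506, -0.0315, 0.0957]
67 [0.0472, -0.0323, 0.096]
73 [0.0453, -0.0346, 0.0968]
79 [0.043, -0.0367, 0.0975]
85 [0.0403, -0.0385, 0.0981]
91 [0.0372, -0.0398, 0.0986]
97 [0.0339, -0.0407, 0.0989]
103 [0.0304, -0.0411, 0.099]
109 [0.0268, -0.0409, 0.0989]
115 [0.0233, -0.0402, 0.0986]
```

Emit:
jog_arm:
  moves:
    - [0, 0, 0.03, 0]
    - [0, -0.001, 0.055, 0]
    - [0, -0.001, 0.075, 0]
    - [-0.001, -0.001, 0.085, 0]
    - [-0.001, -0.001, 0.085, 0]
    - [-0.001, -0.001, 0.085, 0]
    - [0.001, 0.002, 0.084, 0]
    - [0.0025, 0.005, 0.083, 0]
    - [0.0025, 0.005, 0.083, 0]

```text
clock: 11.05
position: [0.5148, 0.4071, 0.1693]
ee_rot: [-2.756, 0.561, -0.099]
force: [0.2, -0.1, 0.3]
width: 0.76
gripper_force: 0.0
```

```bash
python3 -c "
from h import *
o,R=st();p=o['position'];tip=p+R@np.array([0,.0445,.011]);print(tip)
q=lambda th:(R.T@(tcp_for(R,pegxy(R,np.radians(th)),.07,.1425)-p)).round(4)
print(q(-143))"
```

```text
t 11.05 j [-1.22  0.5   0.79  1.9  -0.84  0.76 -1.92] p [0.5148 0.4071 0.1693] w 0.0697 F [ 0.2 -0.1  0.3] M [-0.29  0.18  0.05] gf 0.0
yang -112.95678351784194 xang -23.02053922911223 tilt [ 0.003 -0.328 -0.945]
[0.49980294 0.37174944 0.1442576 ]
[ 0.0005 -0.0005 -0.0013]
```

Emit:
jog_arm:
  moves:
    - [0.002, 0.0025, -0.002, 0]
    - [0.005, 0.005, -0.003, 0]
    - [0.008, 0.0065, -0.003, 0]
    - [0.0115, 0.008, -0.004, 0]
    - [0.015, 0.009, -0.004, 0]
    - [0.0165, 0.011, -0.005, 0]
    - [0.019, 0.0135, -0.0055, 0]
    - [0.0215, 0.015, -0.006, 0]
    - [0.025, 0.0165, -0.0065, 0]
    - [0.028, 0.017, -0.007, 0]
    - [0.0315, 0.0175, -0.007, 0]
    - [0.035, 0.0175, -0.007, 0]
    - [0.0385, 0.017, -0.0065, 0]
    - [0.042, 0.0155, -0.006, 0]
    - [0.0455, 0.014, -0.0055, 0]
    - [0.048, 0.0115, -0.005, 0]
    - [0.0505, 0.009, -0.004, 0]

```text
clock: 13.18
position: [0.5574, 0.3791, 0.17]
ee_rot: [-2.757, 0.559, -0.099]
force: [-0.9, -0.5, -0.1]
width: 0.76
gripper_force: 0.4
```

```bash
python3 -c "
from h import *
o,R=st();p=o['position'];tip=p+R@np.array([0,.0445,.011]);print(tip)
q=lambda th:(R.T@(tcp_for(R,pegxy(R,np.radians(th)),.07,.1425)-p)).round(4)
for th in range(-41,120,6):print(th,q(th).tolist())
im=snap('top','top5');s=snap('scene','scene5')
a=im['color'][200:290,160:280,::-1];b=s['color'][115:205,160:280,::-1]
cv2.imwrite('pics/v5.png',np.hstack([cv2.resize(a,(400,300),interpolation=2),cv2.resize(b,(400,300),interpolation=2)]))"
```

```text
t 13.175 j [-1.11  0.54  0.78  1.84 -0.85  0.82 -1.85] p [0.5574 0.3791 0.17  ] w 0.0698 F [-0.9 -0.5 -0.1] M [-0.36  0.47  0.04] gf 0.44571276870556176
yang -112.90757804972154 xang -22.970220004957124 tilt [ 0.003 -0.328 -0.945]
[0.54248393 0.34369531 0.14498678]
-41 [0.0008, 0.0, -0.0007]
-35 [0.0027, -0.0029, 0.0003]
-29 [0.0042, -0.0061, 0.0014]
-23 [0.005, -0.0095, 0.0026]
-17 [0.0074, -0.0113, 0.0032]
-11 [0.0095, -0.0134, 0.004]
-5 [0.0112, -0.0159, 0.0049]
1 [0.0126, -0.0187, 0.0058]
7 [0.0135, -0.0217, 0.0069]
13 [0.0138, -0.0249, 0.008]
19 [0.0137, -0.0282, 0.0091]
25 [0.0129, -0.0315, 0.0103]
31 [0.0116, -0.0346, 0.0113]
37 [0.0098, -0.0375, 0.0124]
43 [0.0076, -0.0401, 0.0133]
49 [0.0049, -0.0424, 0.014]
55 [0.0018, -0.0442, 0.0146]
61 [-0.0015, -0.0455, 0.0151]
67 [-0.0049, -0.0463, 0.0154]
73 [-0.0068, -0.0486, 0.0162]
79 [-0.0091, -0.0507, 0.0169]
85 [-0.0118, -0.0525, 0.0175]
91 [-0.0149, -0.0538, 0.0179]
97 [-0.0182, -0.0547, 0.0182]
103 [-0.0217, -0.0551, 0.0184]
109 [-0.0252, -0.055, 0.0183]
115 [-0.0288, -0.0543, 0.0181]
```

View pics/v5.png

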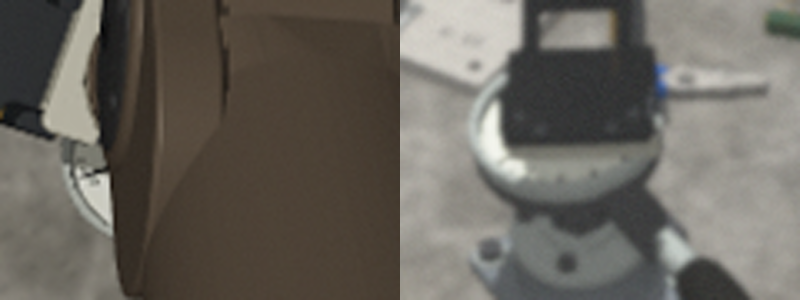

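The knob is hidden, but the slight force on the pad suggests contact. I'll carry on round.

Emit:
jog_arm:
  moves:
    - [0.003, -0.003, 0, 0]
    - [0.004, -0.006, 0.001, 0]
    - [0.005, -0.0095, 0.002, 0]
    - [0.0075, -0.0115, 0.003, 0]
    - [0.0095, -0.0135, 0.004, 0]
    - [0.011, -0.016, 0.005, 0]
    - [0.0125, -0.0185, 0.006, 0]
    - [0.0135, -0.0215, 0.007, 0]
    - [0.014, -0.025, 0.008, 0]
    - [0.0135, -0.028, 0.009, 0]
    - [0.013, -0.0315, 0.01, 0]
    - [0.0115, -0.0345, 0.011, 0]
    - [0.01, -0.0375, 0.012, 0]
    - [0.0075, -0.04, 0.013, 0]
    - [0.005, -0.0425, 0.014, 0]
    - [0.002, -0.044, 0.0145, 0]
    - [-0.0015, -0.0455, 0.015, 0]

```text
clock: 15.4
position: [0.5744, 0.4238, 0.1708]
ee_rot: [-2.757, 0.559, -0.099]
force: [0.7, -1.3, 0.0]
width: 0.759
gripper_force: 0.5
```

```bash
python3 -c "
from h import *
o,R=st();p=o['position'];tip=p+R@np.array([0,.0445,.011]);print(tip)
q=lambda th:(R.T@(tcp_for(R,pegxy(R,np.radians(th)),.07,.1425)-p)).round(4)
for th in range(61,125,4):print(th,q(th).tolist())"
```

```text
t 15.4 j [-1.13  0.59  0.77  1.75 -0.86  0.85 -1.92] p [0.5744 0.4238 0.1708] w 0.0697 F [ 0.7 -1.3  0. ] M [-0.42  0.05 -0.04] gf 0.4832804089801357
yang -112.909853014245 xang -22.973912406475595 tilt [ 0.003 -0.328 -0.945]
[0.55945364 0.38843502 0.14577915]
61 [0.0004, -0.0001, 0.0002]
65 [-0.0019, -0.0007, 0.0004]
69 [-0.0037, -0.0017, 0.0007]
73 [-0.005, -0.0032, 0.0012]
77 [-0.0065, -0.0046, 0.0017]
81 [-0.0081, -0.0059, 0.0022]
85 [-0.01, -0.0071, 0.0026]
89 [-0.012, -0.008, 0.0029]
93 [-0.0141, -0.0088, 0.0031]
97 [-0.0164, -0.0093, 0.0033]
101 [-0.0187, -0.0096, 0.0034]
105 [-0.021, -0.0097, 0.0034]
109 [-0.0234, -0.0096, 0.0034]
113 [-0.0258, -0.0092, 0.0032]
117 [-0.0281, -0.0085, 0.003]
121 [-0.0304, -0.0076, 0.0027]
```

Emit:
jog_arm:
  moves:
    - [-0.002, -0.0005, 0.0005, 0]
    - [-0.0035, -0.0015, 0.0005, 0]
    - [-0.005, -0.003, 0.001, 0]
    - [-0.0065, -0.0045, 0.0015, 0]
    - [-0.008, -0.006, 0.002, 0]
    - [-0.01, -0.007, 0.0025, 0]
    - [-0.012, -0.008, 0.003, 0]
    - [-0.014, -0.009, 0.003, 0]
    - [-0.0165, -0.0095, 0.003, 0]
    - [-0.0185, -0.0095, 0.003, 0]
    - [-0.0185, -0.0095, 0.003, 0]
    - [-0.0185, -0.0095, 0.003, 0]

```text
clock: 16.9
position: [0.5618, 0.4399, 0.1712]
ee_rot: [-2.757, 0.56, -0.1]
force: [5.9, -1.1, 0.3]
width: 0.763
gripper_force: 1.8
```

```bash
python3 -c "
from h import *
o,R=st();p=o['position']
q=lambda th:(R.T@(tcp_for(R,pegxy(R,np.radians(th)),.07,.1425)-p)).round(4)
for th in range(97,121,4):print(th,q(th).tolist())"
```

```text
t 16.9 j [-1.17  0.59  0.78  1.75 -0.85  0.84 -1.95] p [0.5618 0.4399 0.1712] w 0.0701 F [ 5.9 -1.1  0.3] M [-0.5  -0.71 -0.11] gf 1.84866126277484
yang -112.91809347661093 xang -22.994076418731183 tilt [ 0.004 -0.328 -0.945]
97 [0.0015, 0.0002, 0.0005]
101 [-0.0008, -0.0001, 0.0006]
105 [-0.0032, -0.0002, 0.0006]
109 [-0.0056, -0.0, 0.0005]
113 [-0.0079, 0.0004, 0.0004]
117 [-0.0103, 0.001, 0.0002]
```

Emit:
jog_arm:
  moves:
    - [-0.0015, 0, 0, 0]
    - [-0.0015, 0, 0, 0]
    - [-0.0015, 0, 0, 0]

```text
clock: 17.27
position: [0.5612, 0.4401, 0.1713]
ee_rot: [-2.756, 0.56, -0.102]
force: [6.5, -1.4, -0.4]
width: 0.763
gripper_force: 2.9
```

Emit:
jog_arm:
  moves:
    - [0.003, 0, 0, 0]
    - [0.007, 0, 0, 0]
    - [0.007, 0, -0.03, 0]
    - [0.007, 0, -0.08, 0]
    - [0.007, 0, -0.12, 0]
    - [0.007, 0, -0.12, 0]

```text
clock: 18.02
position: [0.5517, 0.4013, 0.2876]
ee_rot: [-2.753, 0.56, -0.102]
force: [0.3, 0.1, -0.5]
width: 0.763
gripper_force: 0.0
```

```bash
python3 -c "
from h import *
o,R=st();p=o['position'];print(p,R.round(3))
im=snap('top','top6');s=snap('scene','scene6')
a=im['color'][200:290,160:280,::-1];b=s['color'][115:205,160:280,::-1]
cv2.imwrite('pics/v6.png',np.hstack([cv2.resize(a,(400,300),interpolation=2),cv2.resize(b,(400,300),interpolation=2)]))"
```

```text
t 18.025 j [-1.24  0.44  0.91  1.69 -0.68  1.01 -2.07] p [0.5517 0.4013 0.2876] w 0.07 F [ 0.3  0.1 -0.5] M [-0.28  0.23 -0.06] gf 0.0
yang -112.93813333461584 xang -23.023228209466982 tilt [ 0.004 -0.332 -0.943]
[0.55169774 0.40130777 0.28761525] [[ 0.92  -0.368  0.133]
 [-0.391 -0.869  0.304]
 [ 0.004 -0.332 -0.943]]
```

View pics/v6.png

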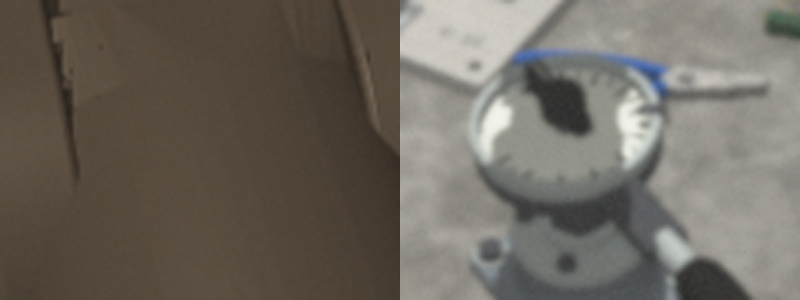

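The nose now points straight away from the handle, and the push ended on a firm stop with force rising and no movement, so the peak is on zero. Now the grip approach.

```bash
python3 -c "
from h import *
o,R=st();p=o['position']
s=pickle.load(open('pics/scene6.pkl','rb'))
for a in (91.5,101.5,111.5):
  u,v=proj(s,[*(A+.042*np.array([np.cos(np.radians(a)),np.sin(np.radians(a))])),.137]);print(a,400+(u-160)/.3,(v-115)/.3)
Rn=R@cv2.Rodrigues(np.array([0,0,-2.17]))[0];print(Rn.round(3))
g=np.array([.567,.206,.121]);print('pre',(R.T@(g-Rn[:,2]*.12-p)).round(3),g-Rn[:,2]*.12)"
```

```text
t 18.125 j [-1.24  0.44  0.9   1.69 -0.68  1.01 -2.07] p [0.5499 0.4023 0.284 ] w 0.0699 F [-0.3  0.2 -0.2] M [-0.26  0.23 -0.03] gf 0.0
yang -112.88229062082203 xang -22.916388956024658 tilt [ 0.002 -0.328 -0.945]
91.5 538.841804048379 73.10175242799015
101.5 527.2002635361516 77.81630741675713
111.5 516.658771939362 83.8102630398718
[[-0.216  0.968  0.129]
 [ 0.938  0.169  0.302]
 [ 0.27   0.186 -0.945]]
pre [ 0.092  0.218 -0.023] [0.55149104 0.16981328 0.23435781]
```

Emit:
jog_arm:
  moves:
    - [0.03, 0.05, -0.02, -0.18]
    - [0.06, 0.1, -0.03, -0.36]
    - [0.09, 0.15, -0.03, -0.54]
    - [0.092, 0.2, -0.03, -0.72]
    - [0.092, 0.218, -0.023, -0.9]
    - [0.092, 0.218, -0.023, -1.08]
    - [0.092, 0.218, -0.023, -1.26]
    - [0.092, 0.218, -0.023, -1.44]
    - [0.092, 0.218, -0.023, -1.62]
    - [0.092, 0.218, -0.023, -1.8]
    - [0.092, 0.218, -0.023, -1.98]
    - [0.092, 0.218, -0.023, -2.17]
    - [0.092, 0.218, -0.023, -2.17]
    - [0.092, 0.218, -0.023, -2.17]
  hand: 0.05

```text
clock: 19.88
position: [0.5518, 0.1695, 0.234]
ee_rot: [-1.911, -2.325, -0.486]
force: [0.2, -0.1, -0.3]
width: 0.545
gripper_force: 0.0
```

```bash
python3 -c "
from h import *
o,R=st();p=o['position'];g=np.array([.567,.206,.121]);print((R.T@(g-p)).round(4),R[:,2])
im=snap('top','top7');s=snap('scene','scene7')
a=im['color'][190:310,130:370,::-1];b=s['color'][90:270,130:370,::-1]
cv2.imwrite('pics/v7.png',np.hstack([cv2.resize(a,(400,200),interpolation=2),cv2.resize(b,(400,300),interpolation=2)[50:250]]))"
```

```text
t 19.875 j [-0.57  0.28  0.43  1.91 -0.53  0.86  0.36] p [0.5518 0.1695 0.234 ] w 0.0501 F [ 0.2 -0.1 -0.3] M [-0.39  0.08  0.01] gf 0.0
yang 9.66440397321894 xang 102.68776688684642 tilt [ 0.27   0.185 -0.945]
[ 6.000e-04 -1.000e-04  1.197e-01] [ 0.12913795  0.30062942 -0.94495785]
```

View pics/v7.png

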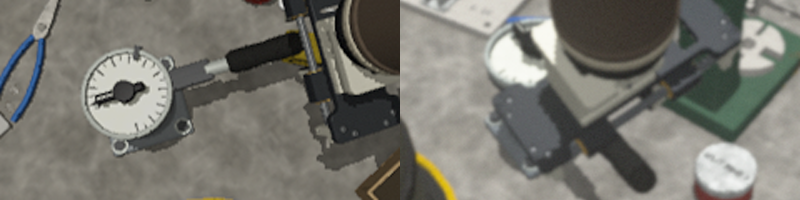

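The top camera sees the dial now, with the nose on zero and clear of the tab. I'll descend onto the grip.

Emit:
jog_arm:
  moves:
    - [0, 0, 0.04, 0]
    - [0, 0, 0.08, 0]
    - [0, 0, 0.105, 0]
    - [0.001, 0, 0.12, 0]
    - [0.001, 0, 0.12, 0]
    - [0.001, 0, 0.12, 0]

```text
clock: 20.72
position: [0.5683, 0.2061, 0.1227]
ee_rot: [-1.909, -2.33, -0.49]
force: [-0.0, 0.4, -0.5]
width: 0.542
gripper_force: 0.0
```

```bash
cat >> h.py <<'E'
def polar(im,c,r0,r1,z,up=4):
    th=np.radians(np.arange(-180,180,1.)); r=np.arange(r0,r1,.001)
    T,Rr=np.meshgrid(th,r); P=np.stack([c[0]+Rr*np.cos(T),c[1]+Rr*np.sin(T),np.full_like(T,z)],-1).reshape(-1,3)
    R,t=cam(im); uv=cv2.projectPoints(P,np.array(im['rvec'],float),t,np.array([[im['fx'],0,im['cx']],[0,im['fy'],im['cy']],[0,0,1.]]),None)[0].reshape(T.shape+(2,)).astype(np.float32)
    g=cv2.cvtColor(im['color'],cv2.COLOR_RGB2GRAY); return cv2.remap(g,uv[...,0],uv[...,1],cv2.INTER_CUBIC).astype(float)
def darkang(prof,lo,hi): # centroid of darkness within window (deg)
    a=np.arange(-180,180); m=(a>=lo)&(a<=hi); w=np.clip(np.percentile(prof[m],70)-prof[m],0,None); w[w<.4*w.max()]=0
    return (w*a[m]).sum()/w.sum(), w.max()
def dial(im):
    p=polar(im,A,.020,.032,.155).mean(0); i=np.argsort(p); 
    pk=(np.arange(-180,180)[i[0]]); tp=polar(im,A,.046,.053,.141).mean(0)
    return p,pk,tp
E
python3 -c "
from h import *
o,R=st()
for f in('top1','top7'):
  im=pickle.load(open(f'pics/{f}.pkl','rb'));p,pk,tp=dial(im)
  print(f,pk,darkang(p,max(-180,pk-25),min(179,pk+25)),darkang(tp,-45,10))
  print(p[::6].astype(int));print(tp[::4].astype(int))
"
```

```text
t 20.725 j [-0.53  0.45  0.33  1.98 -0.71  0.65  0.51] p [0.5683 0.2061 0.1227] w 0.0498 F [-0.   0.4 -0.5] M [-0.35  0.04 -0.04] gf 0.0
yang 9.832053104071553 xang 102.91210475120641 tilt [ 0.269  0.189 -0.944]
top1 -127 (np.float64(-135.13850432826024), np.float64(161.75)) (np.float64(-17.983262553085186), np.float64(77.71428571428572))
[187 187 187 188 190 167  37  99 100  38 169 190 188 187 188 187 187 188
 188 187 187 187 188 187 187 187 187 187 187 187 187 187 187 187 190 164
 119 119 112 130 176 189 188 185 187 187 189 170  59 155 187 188 187 187
 187 187 187 187 187 187]
[148 149 129 142 145 145 139 135 145 152 140 147 148 133 149 152 144 152
 150 148 151 147 151 146 155 155 150 150 161 162 151 155 158 136 155 147
 145 150 147 135  76  73 135 139 131 144 138 133 145 133 123 119 127 129
 134 131 128 129 129 111 127 116 131 124 126 126 128 121 127 117 118 132
 124 133 139 132 136 132 134 137 130 147 140 144 147 144 147 148 145 148]
top7 109 (np.float64(104.65166089521611), np.float64(138.08333333333334)) (np.float64(-17.98381801125704), np.float64(83.42857142857143))
[206 205 206 206 206 207 205 206 206 205 207 205 202 179 137 115 106 132
 146 161 197 207 206 206 206 206 206 206 206 206 206 206 205 204 206 206
 206 206 201 206 206 206 207 206 184  65 150  95  19  75 138 176 206 207
 206 206 206 206 206 206]
[166 167 145 160 163 163 157 152 163 170 158 164 165 150 167 169 161 170
 168 166 168 165 168 164 172 174 168 167 179 180 168 172 176 153 173 164
 162 168 164 152  88  86 152 156 147 161 154 150 162 150 139 135 143 145
 150 147 144 145 146 126 142 131 148 140 142 143 145 137 143 133 134 149
 141 150 156 150 152 149 150 155 147 164 158 162 165 161 165 166 162 166]
```

Emit:
jog_arm:
  moves:
    - [0.001, -0.005, -0.0005, 0]
    - [0.002, -0.01, -0.0015, 0]
    - [0.003, -0.014, -0.002, 0]
    - [0.0035, -0.018, -0.0025, 0]
    - [0.004, -0.022, -0.003, 0]
    - [0.005, -0.026, -0.004, 0]
    - [0.0055, -0.03, -0.0045, 0]
    - [0.006, -0.034, -0.005, 0]
    - [0.007, -0.037, -0.0055, 0]
    - [0.0075, -0.04, -0.006, 0]
    - [0.0075, -0.04, -0.006, 0]
    - [0.0075, -0.04, -0.006, 0]

```text
clock: 22.22
position: [0.5301, 0.2027, 0.123]
ee_rot: [-1.915, -2.331, -0.494]
force: [9.7, -5.1, 0.4]
width: 0.548
gripper_force: 4.3
```

```bash
cat >> h.py <<'E'
def look(tag):
    im=snap('top',tag);p,pk,tp=dial(im);q=polar(im,A,.035,.041,.137).mean(0)
    a=np.arange(-180,180)
    print('nose',pk,darkang(p,pk-25,pk+25),'tab',darkang(tp,-50,0)); print('tipring dark',[(int(a[i]),int(q[i])) for i in range(0,360,3) if q[i]<np.median(q)-50])
E
python3 -c "
from h import *
o,R=st();look('top8')
print(R.T@np.array([-.01,0,0]))"
```

```text
t 22.225 j [-0.55  0.39  0.32  2.07 -0.72  0.59  0.51] p [0.5301 0.2027 0.123 ] w 0.0503 F [ 9.7 -5.1  0.4] M [-1.46 -1.71 -1.  ] gf 4.319350102596218
yang 9.6287661212309 xang 102.74777677476152 tilt [ 0.266  0.193 -0.944]
nose 16 (np.float64(20.91050834353457), np.float64(162.91666666666666)) tab (np.float64(-24.34532955923979), np.float64(74.0))
tipring dark [(-177, 140), (-150, 144), (-96, 150), (-69, 151), (-42, 151), (-15, 150), (18, 97), (21, 35), (24, 45), (27, 122), (30, 115), (33, 84), (36, 130), (93, 129), (99, 152)]
[ 0.00212681 -0.00967357 -0.00137796]
```

Emit:
jog_arm:
  moves:
    - [0.0005, -0.003, -0.0005, 0]
    - [0.0015, -0.006, -0.001, 0]
    - [0.002, -0.009, -0.001, 0]
    - [0.0025, -0.0115, -0.0015, 0]
    - [0.003, -0.0135, -0.002, 0]
    - [0.003, -0.0135, -0.002, 0]
    - [0.003, -0.0135, -0.002, 0]

```text
clock: 23.15
position: [0.5172, 0.202, 0.1233]
ee_rot: [-1.918, -2.331, -0.495]
force: [12.0, -6.7, -2.9]
width: 0.546
gripper_force: 6.0
```

```bash
python3 -c "
from h import *
o,R=st();look('top9')
im=pickle.load(open('pics/top9.pkl','rb'))
a=np.arange(-180,180)
for z,r0,r1 in((.141,.046,.053),(.14,.040,.045),(.137,.035,.040),(.155,.022,.032)):
  q=polar(im,A,r0,r1,z).mean(0);print(r0,[(int(a[i]),int(q[i])) for i in range(125,186,3)])"
```

```text
t 23.15 j [-0.56  0.38  0.32  2.1  -0.72  0.57  0.51] p [0.5172 0.202  0.1233] w 0.0501 F [12.  -6.7 -2.9] M [-1.85 -2.29 -1.32] gf 5.993429061491042
yang 9.549983298041255 xang 102.68477680240005 tilt [ 0.266  0.195 -0.944]
nose -26 (np.float64(-22.21575813101237), np.float64(124.58333333333333)) tab (np.float64(-31.36660575605299), np.float64(75.71428571428572))
tipring dark [(-156, 141), (-75, 142), (-48, 129), (-24, 152), (-21, 76), (-18, 45), (-15, 67), (-12, 106), (-9, 135), (-6, 131), (6, 137), (33, 130), (60, 151), (87, 121)]
0.046 [(-55, 170), (-52, 171), (-49, 150), (-46, 154), (-43, 169), (-40, 165), (-37, 140), (-34, 93), (-31, 85), (-28, 95), (-25, 162), (-22, 146), (-19, 165), (-16, 164), (-13, 159), (-10, 158), (-7, 151), (-4, 143), (-1, 157), (2, 156), (5, 149)]
0.04 [(-55, 208), (-52, 194), (-49, 107), (-46, 179), (-43, 209), (-40, 209), (-37, 152), (-34, 82), (-31, 86), (-28, 142), (-25, 193), (-22, 125), (-19, 155), (-16, 196), (-13, 209), (-10, 202), (-7, 173), (-4, 205), (-1, 208), (2, 214), (5, 129)]
0.035 [(-55, 205), (-52, 202), (-49, 144), (-46, 162), (-43, 203), (-40, 205), (-37, 205), (-34, 203), (-31, 192), (-28, 183), (-25, 159), (-22, 93), (-19, 37), (-16, 47), (-13, 70), (-10, 113), (-7, 127), (-4, 128), (-1, 181), (2, 203), (5, 160)]
0.022 [(-55, 205), (-52, 206), (-49, 203), (-46, 186), (-43, 160), (-40, 136), (-37, 119), (-34, 103), (-31, 67), (-28, 25), (-25, 9), (-22, 28), (-19, 67), (-16, 134), (-13, 136), (-10, 75), (-7, 54), (-4, 129), (-1, 179), (2, 203), (5, 205)]
```

Emit:
jog_arm:
  moves:
    - [0.0005, -0.002, -0.0005, 0]
    - [0.001, -0.003, -0.0005, 0]
    - [0.001, -0.004, -0.0005, 0]
    - [0.001, -0.004, -0.0005, 0]
    - [0.001, -0.004, -0.0005, 0]

```text
clock: 23.82
position: [0.5135, 0.202, 0.1233]
ee_rot: [-1.919, -2.331, -0.496]
force: [12.9, -6.7, -2.9]
width: 0.548
gripper_force: 6.6
```

```bash
cat > l.py <<'E'
from h import *
import sys
o,R=st();im=snap('top',sys.argv[1])
a=np.arange(-180,180)
for z,r0,r1 in((.141,.046,.053),(.14,.040,.045),(.137,.035,.040),(.155,.024,.032)):
  q=polar(im,A,r0,r1,z).mean(0);print(r0,[(int(a[i]),int(q[i])) for i in range(129,174,2)])
E
python3 l.py top10
```

```text
t 23.825 j [-0.56  0.37  0.32  2.11 -0.72  0.57  0.51] p [0.5135 0.202  0.1233] w 0.0503 F [12.9 -6.7 -2.9] M [-2.06 -2.5  -1.41] gf 6.6311943921027705
yang 9.522818695672633 xang 102.66507872572173 tilt [ 0.265  0.195 -0.944]
0.046 [(-51, 155), (-49, 150), (-47, 150), (-45, 164), (-43, 168), (-41, 167), (-39, 157), (-37, 124), (-35, 90), (-33, 86), (-31, 83), (-29, 98), (-27, 139), (-25, 164), (-23, 146), (-21, 152), (-19, 164), (-17, 165), (-15, 161), (-13, 161), (-11, 148), (-9, 148), (-7, 150)]
0.04 [(-51, 126), (-49, 126), (-47, 186), (-45, 207), (-43, 210), (-41, 201), (-39, 172), (-37, 119), (-35, 77), (-33, 70), (-31, 68), (-29, 102), (-27, 177), (-25, 158), (-23, 132), (-21, 171), (-19, 201), (-17, 208), (-15, 210), (-13, 206), (-11, 161), (-9, 172), (-7, 202)]
0.035 [(-51, 185), (-49, 155), (-47, 168), (-45, 199), (-43, 204), (-41, 191), (-39, 177), (-37, 149), (-35, 104), (-33, 61), (-31, 47), (-29, 50), (-27, 58), (-25, 67), (-23, 64), (-21, 97), (-19, 141), (-17, 149), (-15, 148), (-13, 166), (-11, 192), (-9, 202), (-7, 205)]
0.024 [(-51, 132), (-49, 120), (-47, 115), (-45, 105), (-43, 82), (-41, 50), (-39, 22), (-37, 10), (-35, 12), (-33, 20), (-31, 39), (-29, 90), (-27, 149), (-25, 156), (-23, 114), (-21, 62), (-19, 45), (-17, 83), (-15, 145), (-13, 188), (-11, 205), (-9, 207), (-7, 205)]
```

```bash
cat > m.py <<'E'
from h import *
import sys
a=np.arange(-180,180)
def bezel(im):
    q=polar(im,A,.038,.053,.139); es=[]
    for j in range(0,360,3):
        col=cv2.GaussianBlur(q[:,j:j+1],(1,3),0)[:,0]; g=np.diff(col); i=np.argmin(g); es.append(.038+.001*(i+.5))
    es=np.array(es); th=np.radians(a[::3]); M=np.c_[np.ones(120),np.cos(th),np.sin(th)]; k=np.ones(120,bool)
    for _ in range(6):
        s=np.linalg.lstsq(M[k],es[k],rcond=None)[0]; k=abs(M@s-es)<.0015
    return s,k.sum()
def win(q,c,w,thr=.5):
    idx=(np.arange(c-w,c+w+1)+180)%360; v=q[idx]; d=np.clip(np.percentile(v,85)-v,0,None); d[d<thr*d.max()]=0
    x=np.arange(c-w,c+w+1); return round((d*x).sum()/d.sum(),1), x[d>0][[0,-1]].tolist()
def run(f,nose):
    im=pickle.load(open(f'pics/{f}.pkl','rb')); print(f,'bezel',bezel(im)[0].round(4),bezel(im)[1])
    q=polar(im,A,.016,.023,.156).mean(0); q2=polar(im,A,.025,.033,.156).mean(0)
    print(' nose',win(q,nose,32),'tail',win(q,nose+180,32),'outer',win(q2,nose,28))
E
python3 -c "
from m import *
run('top1',-135);run('top7',100);run('top8',20);run('top9',-15);run('top10',-27)
for f,w in(('top1',-19),('top7',-19),('top8',-28),('top9',-32),('top10',-33)):
  im=pickle.load(open(f'pics/{f}.pkl','rb'))
  print(f,'tab',win(polar(im,A,.045,.052,.141).mean(0),w,10),win(polar(im,A,.0405,.044,.139).mean(0),w,8))
def ring(f): return polar(pickle.load(open(f'pics/{f}.pkl','rb')),A,.039,.044,.138).mean(0)
r7=ring('top7')
for f in('top8','top9','top10'):
  r=ring(f);x=np.arange(0,360,.1);i7=np.interp(x,np.arange(360),r7);i=np.interp(x,np.arange(360),r)
  best=[];m=(x>10)&(x<140)  # world -170..-40
  for s in range(0,250):
    best.append(np.corrcoef(i[m],np.roll(i7,-s)[m])[0,1])
  print(f,'phi deg',np.argmax(best)/10,max(best))
"
```

```text
top1 bezel [ 0.0462  0.     -0.0004] 78
 nose (np.float64(-134.2), [-149, -120]) tail (np.float64(44.0), [29, 59]) outer (np.float64(-134.9), [-145, -125])
top7 bezel [ 0.0462 -0.     -0.0004] 78
 nose (np.float64(105.5), [84, 122]) tail (np.float64(279.9), [262, 298]) outer (np.float64(104.2), [90, 115])
top8 bezel [ 0.0481 -0.0012 -0.0024] 93
 nose (np.float64(18.5), [1, 40]) tail (np.float64(206.5), [189, 224]) outer (np.float64(20.9), [10, 34])
top9 bezel [ 0.0463 -0.0001 -0.0004] 79
 nose (np.float64(-25.3), [-44, -1]) tail (np.float64(164.7), [146, 183]) outer (np.float64(-20.9), [-33, -6])
top10 bezel [ 0.048  -0.0011 -0.0024] 93
 nose (np.float64(-36.7), [-56, -12]) tail (np.float64(152.1), [134, 170]) outer (np.float64(-32.6), [-44, -18])
top1 tab (np.float64(-18.1), [-22, -14]) (np.float64(-19.0), [-23, -15])
top7 tab (np.float64(-18.1), [-22, -14]) (np.float64(-19.0), [-23, -15])
top8 tab (np.float64(-27.3), [-32, -23]) (np.float64(-28.0), [-32, -24])
top9 tab (np.float64(-31.5), [-36, -27]) (np.float64(-32.3), [-36, -29])
top10 tab (np.float64(-32.4), [-37, -28]) (np.float64(-32.5), [-36, -29])
top8 phi deg 8.9 0.9624185274299267
top9 phi deg 13.6 0.933543576064749
top10 phi deg 14.9 0.934808503551453
```

Emit:
jog_arm:
  moves:
    - [0, -0.0005, 0, 0]
    - [0, -0.0005, 0, 0]
    - [0, -0.0005, 0, 0]
    - [0, -0.0005, 0, 0]
    - [0, -0.0005, 0, 0]
    - [0, -0.0005, 0, 0]

```text
clock: 24.62
position: [0.5131, 0.2019, 0.1233]
ee_rot: [-1.919, -2.331, -0.496]
force: [13.8, -7.1, -3.2]
width: 0.542
gripper_force: 6.7
```

```bash
python3 l.py top11; python3 -c "
from m import *
run('top11',-33)
im=pickle.load(open('pics/top11.pkl','rb'))
print('tab',win(polar(im,A,.045,.052,.141).mean(0),-33,10),win(polar(im,A,.0405,.044,.139).mean(0),-33,8))
def ring(f): return polar(pickle.load(open(f'pics/{f}.pkl','rb')),A+[0,-.0004],.039,.044,.138).mean(0)
x=np.arange(0,360,.1)
for ref in('top1','top7'):
 i7=np.interp(x,np.arange(360),ring(ref))
 for f in('top8','top9','top10','top11'):
  i=np.interp(x,np.arange(360),ring(f));o=[]
  for lo,hi in((10,140),(10,75),(75,140),(215,270)):
   m=(x>lo)&(x<hi);b=[np.corrcoef(i[m],np.roll(i7,-s)[m])[0,1] for s in range(0,250)];o.append((int(np.argmax(b))/10,round(max(b),2)))
  print(ref,f,o)
"
```

```text
t 24.625 j [-0.56  0.37  0.32  2.11 -0.72  0.57  0.51] p [0.5131 0.2019 0.1233] w 0.0498 F [13.8 -7.1 -3.2] M [-1.95 -2.51 -1.46] gf 6.74858242389746
yang 9.520770963989802 xang 102.66658448425359 tilt [ 0.265  0.196 -0.944]
0.046 [(-51, 156), (-49, 151), (-47, 151), (-45, 165), (-43, 168), (-41, 166), (-39, 156), (-37, 117), (-35, 85), (-33, 86), (-31, 78), (-29, 104), (-27, 147), (-25, 164), (-23, 146), (-21, 152), (-19, 162), (-17, 165), (-15, 161), (-13, 161), (-11, 148), (-9, 147), (-7, 153)]
0.04 [(-51, 126), (-49, 127), (-47, 187), (-45, 207), (-43, 212), (-41, 205), (-39, 160), (-37, 95), (-35, 65), (-33, 72), (-31, 84), (-29, 122), (-27, 185), (-25, 161), (-23, 133), (-21, 170), (-19, 201), (-17, 207), (-15, 209), (-13, 205), (-11, 161), (-9, 172), (-7, 202)]
0.035 [(-51, 172), (-49, 149), (-47, 169), (-45, 199), (-43, 206), (-41, 185), (-39, 146), (-37, 104), (-35, 74), (-33, 58), (-31, 53), (-29, 55), (-27, 73), (-25, 79), (-23, 73), (-21, 116), (-19, 153), (-17, 153), (-15, 174), (-13, 196), (-11, 202), (-9, 203), (-7, 204)]
0.024 [(-51, 122), (-49, 115), (-47, 105), (-45
[... 657 characters left out ...]
t64(0.96))]
top1 top10 [(15.0, np.float64(0.91)), (15.1, np.float64(0.92)), (14.8, np.float64(0.92)), (14.7, np.float64(0.95))]
top1 top11 [(15.0, np.float64(0.91)), (15.2, np.float64(0.92)), (14.9, np.float64(0.91)), (14.9, np.float64(0.94))]
top7 top8 [(9.0, np.float64(0.96)), (9.1, np.float64(0.99)), (8.8, np.float64(0.95)), (8.7, np.float64(0.91))]
top7 top9 [(13.7, np.float64(0.93)), (13.7, np.float64(0.95)), (13.7, np.float64(0.93)), (13.3, np.float64(0.94))]
top7 top10 [(15.0, np.float64(0.94)), (15.1, np.float64(0.98)), (14.8, np.float64(0.92)), (14.4, np.float64(0.91))]
top7 top11 [(15.0, np.float64(0.93)), (15.2, np.float64(0.97)), (14.9, np.float64(0.91)), (14.6, np.float64(0.9))]
```

Emit:
jog_arm:
  moves:
    - [0, 0, 0, 0]
    - [0, 0, 0, 0]
    - [0, 0, 0, 0]
    - [0, 0, 0, 0]
    - [-0.0005, 0.003, 0.0005, 0]
    - [-0.001, 0.006, 0.001, 0]
    - [-0.002, 0.01, 0.0015, 0]
    - [-0.003, 0.014, 0.002, 0]
    - [-0.0035, 0.018, 0.0025, 0]
    - [-0.0045, 0.023, 0.0035, 0]
    - [-0.0055, 0.028, 0.004, 0]
    - [-0.0065, 0.033, 0.005, 0]
    - [-0.0075, 0.038, 0.0055, 0]
    - [-0.0085, 0.043, 0.0065, 0]
    - [-0.0095, 0.048, 0.007, 0]
    - [-0.0105, 0.053, 0.008, 0]
    - [-0.0115, 0.058, 0.0085, 0]
    - [-0.0115, 0.058, 0.0085, 0]

```text
clock: 26.92
position: [0.568, 0.2062, 0.1216]
ee_rot: [-1.908, -2.33, -0.488]
force: [0.1, -0.1, -0.2]
width: 0.545
gripper_force: 0.0
```

```bash
python3 l.py top12; python3 -c "
from m import *
run('top12',-18)
im=pickle.load(open('pics/top12.pkl','rb'))
print('tab',win(polar(im,A,.045,.052,.141).mean(0),-18,10),win(polar(im,A,.0405,.044,.139).mean(0),-18,8))
a=polar(im,A,.0405,.044,.139).mean(0);b=polar(pickle.load(open('pics/top7.pkl','rb')),A,.0405,.044,.139).mean(0)
print((a-b)[145:180].astype(int))
a=polar(im,A,.036,.0405,.137).mean(0);b=polar(pickle.load(open('pics/top7.pkl','rb')),A,.036,.0405,.137).mean(0)
print((a-b)[135:195].astype(int))"
```

```text
t 26.925 j [-0.53  0.45  0.33  1.98 -0.71  0.64  0.51] p [0.568  0.2062 0.1216] w 0.05 F [ 0.1 -0.1 -0.2] M [-0.3   0.04  0.02] gf 0.0
yang 9.87186476364074 xang 102.92544303429781 tilt [ 0.269  0.187 -0.945]
0.046 [(-51, 177), (-49, 162), (-47, 156), (-45, 171), (-43, 174), (-41, 169), (-39, 165), (-37, 164), (-35, 165), (-33, 171), (-31, 165), (-29, 164), (-27, 165), (-25, 159), (-23, 139), (-21, 100), (-19, 82), (-17, 81), (-15, 99), (-13, 137), (-11, 163), (-9, 162), (-7, 153)]
0.04 [(-51, 191), (-49, 174), (-47, 191), (-45, 208), (-43, 210), (-41, 212), (-39, 215), (-37, 179), (-35, 124), (-33, 158), (-31, 208), (-29, 210), (-27, 185), (-25, 154), (-23, 109), (-21, 85), (-19, 85), (-17, 68), (-15, 106), (-13, 184), (-11, 200), (-9, 146), (-7, 139)]
0.035 [(-51, 209), (-49, 206), (-47, 205), (-45, 206), (-43, 208), (-41, 211), (-39, 209), (-37, 185), (-35, 157), (-33, 167), (-31, 200), (-29, 203), (-27, 188), (-25, 176), (-23, 156), (-21, 127), (-19, 94), (-17, 65), (-15, 48), (-13, 52), (-11, 82), (-9, 92), (-7, 87)]
0.024 [(-51, 209), (-49, 211), (-47, 211), (-45, 211), (-43, 2
[... 179 characters left out ...]
-11, 148), (-9, 104), (-7, 67)]
top12 bezel [ 0.0463 -0.0001 -0.0004] 78
 nose (np.float64(-24.4), [-40, -1]) tail (np.float64(167.1), [147, 188]) outer (np.float64(-19.1), [-30, -5])
tab (np.float64(-18.1), [-22, -14]) (np.float64(-18.8), [-23, -15])
[  1   2   2   1   1   1   1   1   2   1   2   3   4   4   2   2   0  -5
 -14 -19 -16 -10  -4  -1   1   3   4   4   4   4   3   3   3   3   3]
[   1    1    1    1    2    2    2    2    2    1    1    1    2    3
    5    3    0   -3   -7  -12  -13  -12  -17  -27  -41  -59  -81  -98
 -114 -129 -138 -137 -131 -118 -101  -81  -65  -57  -52  -58  -64  -58
  -49  -37  -24  -15   -7    2    4    3    3    3    1    1    1    1
    1    2    2    2]
```

Emit:
jog_arm:
  moves:
    - [0, 0, -0.04, 0]
    - [0, 0, -0.08, 0]
    - [0, 0, -0.12, 0]
    - [-0.03, -0.02, -0.15, 0]
    - [-0.06, -0.04, -0.18, 0]
    - [-0.088, -0.059, -0.21, 0]
    - [-0.088, -0.059, -0.21, 0]
    - [-0.088, -0.059, -0.21, 0]

```text
clock: 27.98
position: [0.502, 0.0513, 0.2853]
ee_rot: [-1.907, -2.33, -0.489]
force: [-0.6, 0.6, 0.1]
width: 0.547
gripper_force: 0.0
```

```bash
python3 -c "
from m import *
st()
n={};
for c in('top','scene'): n[c]=snap(c,c+'13')
o={c:pickle.load(open(f'pics/{c}1.pkl','rb')) for c in n}
def arr(im,r0,r1,z): return polar(im,A+[0,-.0004],r0,r1,z).mean(0)
for c in n:
  print(c)
  # at -19 (new) : new-old darkening; handle gain
  for r0,r1,z in((.0355,.0385,.137),(.0385,.0415,.137),(.041,.044,.139),(.046,.052,.141)):
    x,y=arr(n[c],r0,r1,z),arr(o[c],r0,r1,z); g=np.median(x)/np.median(y); 
    print(r0,'new',x[145:178].astype(int)[::2],'diff',(x-g*y)[145:178].astype(int)[::2])
print('angles',np.arange(-35,-2)[::2])
"
```

```text
t 27.975 j [-0.45  0.13  0.52  1.95 -0.45  1.01  0.49] p [0.502  0.0513 0.2853] w 0.0503 F [-0.6  0.6  0.1] M [-0.37  0.07 -0.02] gf 0.0
yang 9.89190257813664 xang 102.9585326936015 tilt [ 0.27   0.188 -0.944]
top
0.0355 new [145 145 179 194 186 174 162 132 101  72  47  43  62  76  65  78 106] diff [   2    2    5    0  -12  -25  -31  -55  -92 -124 -149 -154 -144 -103
  -72  -84  -85]
0.0385 new [137 114 163 198 197 191 167 125 109  86  68 110 168 167 109 142 187] diff [  1   2   0   0   1   3   5   3 -15 -47 -75 -68 -39 -11  -4  -7  -7]
0.041 new [125 125 181 202 179 147 109  75  70  66  72 152 192 157 107 168 200] diff [  1   2   0   0   1   2   4   3   5  -1 -11  -5   1   5   5   4   1]
0.046 new [154 159 157 151 154 148 135  96  76  85  91 119 149 152 142 130 138] diff [ 0  0  0  0  0  0  1  0  0 14  8  0  0  0  0  0  0]
scene
0.0355 new [44 47 46 45 46 47 46 46 46 46 47 48 47 46 46 45 44] diff [-6 -4 -4 -4 -3 -3 -3 -2  0  1  6  7  5  0 -1 -4 -5]
0.0385 new [47 47 48 49 48 46 46 47 47 46 46 46 47 46 46 46 46] diff [-4 -3  0  4  4  0 -2 -1  0  4 10 13 12  6  1 -2 -3]
0.041 new [47 48 48 47 47 46 47 48 46 43 43 45 47 47 47 46 47] diff [-5  1  4  2 -1 -4 -3  2  7 10 11 10  6  0 -3 -3  0]
0.046 new [46 45 45 46 45 45 45 45 45 45 44 43 44 44 42 42 44] diff [-14 -15 -14 -14 -13  -8  -1   4   9   9   3  -3  -8 -12 -15 -14 -12]
angles [-35 -33 -31 -29 -27 -25 -23 -21 -19 -17 -15 -13 -11  -9  -7  -5  -3]
```

The arrow tip measures about -14.7° and the tab about -19°, so the pull stopped about 4° short, which is 1.3–1.5 mm at the grip. I'll go back and pull slightly further.

Emit:
jog_arm:
  moves:
    - [0.03, 0.02, 0.03, 0]
    - [0.06, 0.04, 0.06, 0]
    - [0.088, 0.059, 0.09, 0]
    - [0.088, 0.059, 0.09, 0]
    - [0.088, 0.059, 0.13, 0]
    - [0.088, 0.059, 0.17, 0]
    - [0.088, 0.059, 0.2, 0]
    - [0.088, 0.059, 0.21, 0]
    - [0.088, 0.059, 0.21, 0]
    - [0.088, 0.059, 0.21, 0]

```text
clock: 29.32
position: [0.5684, 0.206, 0.123]
ee_rot: [-1.908, -2.331, -0.491]
force: [1.0, -0.2, -0.5]
width: 0.544
gripper_force: 0.0
```

Emit:
jog_arm:
  moves:
    - [0.001, -0.006, -0.001, 0]
    - [0.0025, -0.012, -0.002, 0]
    - [0.0035, -0.018, -0.0025, 0]
    - [0.0045, -0.023, -0.0035, 0]
    - [0.0055, -0.028, -0.004, 0]
    - [0.0065, -0.033, -0.005, 0]
    - [0.0075, -0.038, -0.0055, 0]
    - [0.0085, -0.043, -0.0065, 0]
    - [0.0095, -0.048, -0.007, 0]
    - [0.0105, -0.052, -0.008, 0]
    - [0.011, -0.055, -0.008, 0]
    - [0.0115, -0.057, -0.0085, 0]
    - [0.0115, -0.058, -0.0085, 0]
    - [0.0115, -0.0585, -0.0085, 0]
    - [0.0115, -0.059, -0.0085, 0]
    - [0.0115, -0.059, -0.0085, 0]
    - [0.0115, -0.059, -0.0085, 0]
    - [0.0115, -0.059, -0.0085, 0]

```text
clock: 31.58
position: [0.5118, 0.2023, 0.1232]
ee_rot: [-1.918, -2.331, -0.497]
force: [13.2, -5.2, -3.0]
width: 0.542
gripper_force: 6.9
```

```bash
python3 l.py top14
```

```text
t 31.575 j [-0.57  0.37  0.32  2.11 -0.73  0.57  0.51] p [0.5118 0.2023 0.1232] w 0.0497 F [13.2 -5.2 -3. ] M [-1.65 -2.63 -1.32] gf 6.859670683625154
yang 9.562536981647861 xang 102.71185562642967 tilt [ 0.266  0.195 -0.944]
0.046 [(-51, 155), (-49, 159), (-47, 164), (-45, 167), (-43, 170), (-41, 167), (-39, 148), (-37, 108), (-35, 83), (-33, 80), (-31, 72), (-29, 115), (-27, 160), (-25, 165), (-23, 150), (-21, 153), (-19, 160), (-17, 164), (-15, 161), (-13, 161), (-11, 152), (-9, 151), (-7, 153)]
0.04 [(-51, 105), (-49, 146), (-47, 200), (-45, 210), (-43, 182), (-41, 131), (-39, 83), (-37, 63), (-35, 61), (-33, 77), (-31, 110), (-29, 157), (-27, 194), (-25, 157), (-23, 138), (-21, 183), (-19, 204), (-17, 207), (-15, 210), (-13, 203), (-11, 145), (-9, 162), (-7, 202)]
0.035 [(-51, 145), (-49, 148), (-47, 168), (-45, 163), (-43, 136), (-41, 88), (-39, 58), (-37, 52), (-35, 51), (-33, 55), (-31, 76), (-29, 95), (-27, 118), (-25, 115), (-23, 89), (-21, 124), (-19, 180), (-17, 196), (-15, 205), (-13, 205), (-11, 200), (-9, 199), (-7, 202)]
0.024 [(-51, 103), (-49, 80), (-47, 47), (-45, 18), (-43, 10), (-41, 19), (-39, 27), (-37, 36), (-35, 77), (-33, 137), (-31, 158), (-29, 127), (-27, 74), (-25, 46), (-23, 74), (-21, 139), (-19, 185), (-17, 203), (-15, 207), (-13, 205), (-11, 204), (-9, 203), (-7, 203)]
```

Held; now ease off and retract.

Emit:
jog_arm:
  moves:
    - [0, 0, 0, 0]
    - [-0.0005, 0.003, 0.0005, 0]
    - [-0.001, 0.006, 0.001, 0]
    - [-0.002, 0.01, 0.0015, 0]
    - [-0.003, 0.015, 0.002, 0]
    - [-0.004, 0.02, 0.003, 0]
    - [-0.005, 0.025, 0.0035, 0]
    - [-0.006, 0.03, 0.0045, 0]
    - [-0.007, 0.036, 0.005, 0]
    - [-0.008, 0.042, 0.006, 0]
    - [-0.0095, 0.048, 0.007, 0]
    - [-0.0105, 0.054, 0.008, 0]
    - [-0.0115, 0.059, 0.0085, 0]
    - [-0.0115, 0.059, 0.0085, 0]
    - [-0.0115, 0.059, -0.03, 0]
    - [-0.0115, 0.059, -0.07, 0]
    - [-0.0115, 0.059, -0.11, 0]
    - [-0.0115, 0.059, -0.13, 0]
    - [-0.0115, 0.059, -0.13, 0]

```text
clock: 34.0
position: [0.5501, 0.1644, 0.2541]
ee_rot: [-1.908, -2.331, -0.493]
force: [1.1, 0.8, 0.4]
width: 0.543
gripper_force: 0.0
```

```bash
python3 -c "
from m import *
st()
n={};
for c in('top',): n[c]=snap(c,c+'15')
o={c:pickle.load(open(f'pics/{c}1.pkl','rb')) for c in n}
def arr(im,r0,r1,z): return polar(im,A+[0,-.0004],r0,r1,z).mean(0)
print('angles',np.arange(-35,-2)[::2])
for c in n:
  for r0,r1,z in((.024,.032,.156),(.0355,.0385,.137),(.0385,.0415,.137),(.041,.044,.139),(.046,.052,.141)):
    x,y=arr(n[c],r0,r1,z),arr(o[c],r0,r1,z); g=np.median(x)/np.median(y); 
    print(r0,'new',x[145:178].astype(int)[::2],'frac',(100*x/(g*y))[145:178].astype(int)[::2])
run('top15',-22)
"
```

```text
t 34.0 j [-0.59  0.25  0.46  1.89 -0.51  0.9   0.35] p [0.5501 0.1644 0.2541] w 0.0498 F [1.1 0.8 0.4] M [-0.35  0.09  0.03] gf 0.0
yang 9.833768855260844 xang 102.9444138559277 tilt [ 0.27   0.19  -0.944]
angles [-35 -33 -31 -29 -27 -25 -23 -21 -19 -17 -15 -13 -11  -9  -7  -5  -3]
0.024 new [117  94  62  32  15  12  16  41 100 154 160 121  72  57  88 143 192] frac [57 45 30 15  7  6  8 20 49 74 77 59 35 27 42 69 93]
0.0355 new [156 155 183 196 185 156 122  83  54  40  56  97 135 120  77 112 166] frac [103 103 100  96  88  74  60  42  26  19  27  46  62  63  53  66  82]
0.0385 new [146 123 173 210 207 199 169 117  68  65 110 173 213 185 121 161 208] frac [102 104 100 101 100 100  99  91  52  46  73  92  97  98 101 102 101]
0.041 new [135 134 191 212 188 157 118  83  64  73  96 170 204 164 113 175 209] frac [103 103 100  99 100 103 108 110  95 104 108 103 101 103 106 101 100]
0.046 new [163 169 166 160 163 157 143 104  83  87  96 127 158 160 151 139 147] frac [ 99  99 100  99  99  99 100 101 103 115 108 101  99 100 100 100 100]
top15 bezel [ 0.0463  0.     -0.0004] 79
 nose (np.float64(-26.4), [-44, -2]) tail (np.float64(163.8), [144, 185]) outer (np.float64(-22.7), [-34, -8])
```

```bash
python3 -c "
from h import *
print(arm.sign_off())"
```

```text
the job is handed in; nothing more can be done
None
```

I handed the job in at 34 s: the peak pointer was reset to its zero stop, then pulled up to the tab, held about half a second and eased off. It stands within about 1° of the tab by the top camera. The first pull stopped about 4° short, so I pulled again slightly further. Before the reset, a wrong hand turn dropped the gripper onto the wrench shaft (about 9 N), and the wrench looked back at rest afterwards.

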